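# Let the winch drum back two teeth and bed the pawl

## Task

Lift the winch's pawl right over onto its backrest, ease the drum back by two teeth with the hand lever, drop the pawl into the wheel again and then lean on the lever until the second tooth beds firmly against the pawl: a firm push of about 10 N on the lever for a moment, and never more than 17. Do not turn the drum back before the pawl is over, do not let it spin, and leave the bin, the brackets and the adapter where they are.

Things in the scene. Friction and masses are not known exactly. Their poses are not given: they have to be found in the camera images.
- winch: Grey painted hand winch bolted to the table, steel, rigid: base plate 240 x 200 x 10 mm, two cheek plates (tops at 105 mm). Origin under the base at table height, below the axle. z up; x runs along the level axle from the lever end to the ratchet-wheel end; y points to the side on which the pawl is pivoted.
- axle (a point): On the drum's axle, 85 mm above the table, right over the winch's origin. The drum (68 mm diameter) lies between the cheeks. The hand lever turns in the plane x = -95 mm of the winch.
- wheel (a point): Centre of the steel ratchet wheel, on the axle at the winch's x = +36 mm: 12 saw teeth 10 mm deep, tips 50 mm and roots 40 mm from the axle, 12 mm thick. When the lever has closed up a tooth on the pawl, the meeting is hard: the push on the lever rises a few N per mm. It gives no load of its own.
- drum (a joint): Angle of drum, wheel and lever (rad), -1.7 to 0.6. It falls as the drum is let back (lever's upper end towards the winch's +y); one tooth is 0.524. Lever at 0: leans 30 degrees from vertical towards -y; upright at -0.524; 30 degrees towards +y at -1.047. Starts at 0.20 to 0.34, the pawl behind a tooth. Stiff: about 2 N at the lever turns it, and it stays where left.
- lever_end (a point): Centre of the rounded outer end of the lever's black rubber grip, 135 mm from the axle; moves with the drum. The lever is straight and radial, 16 mm thick, the grip (its outer 70 mm) 20 mm thick. It can be pushed from its side with closed fingers.
- pawl (a joint): Angle of the pawl (rad); grows as its point is lifted. 0 (within 0.08) is in the root of the teeth, up to 0.15 riding on a tooth. It falls back by itself below about 1.15, falls over onto its rest at 1.65 (the bar upright) above about 1.35, and stays there. Slightly damped, so it drops softly.
- pawl_point (a point): About the point of the pawl when down (on the winch, fixed). A tooth meets it at a drum angle near 0 (the tooth held at the start) or -1.047 (the second one on), each give or take 0.15: the pawl bracket's place differs from winch to winch, so it must be felt. To come behind the second tooth the pawl must fall while the drum is between about -0.69 and -0.88.
- pawl_pivot (a point): The pawl's pivot, level and parallel to the axle, to within 6 mm along y (winch frame 36, 75, 133 mm; fixed). The pawl is a steel bar 67 mm long and 10 mm wide; down, it points to -y. The bracket's two plates, each 14 mm to a side, reach 12 mm above the pivot.
- knob_down (a point): Centre of the pawl's knob when the pawl is at 0, to within 6 mm along y (winch frame 36, 30, 163 mm; fixed, does not follow the pawl). The knob is a steel cross-pin 18 mm thick, 24 mm long along the winch's x, on a 10 mm stem, its flat ends free for fingers. Lifted to 1.65 it lies 34 mm to the +y side of and 42 mm above the pivot.
- bin: Bystander: yellow plastic parts bin, closed lid with black snap latch, 168 x 118 x 74 mm, origin under its centre.
- bracket_a: Bystander: galvanised hinge bracket, L-shaped, 70 x 40 x 60 mm, origin under its foot.
- bracket_b: Bystander: second hinge bracket, the same.
- adapter: Bystander: dull brass torque adapter, 34 mm diameter, 48 mm tall, standing, origin under it.

How it is judged:
By the outcome, as a careful person would: the job done as asked, in the order asked, and still so for the second after the job is handed in, with the robot touching nothing.
It also fails if it takes over 72 s, if anything falls off the work surface, if the arm or the gripper's body presses on something with over 40 N, if the wrist force passes 120 N, or if a joint passes its speed limit or range.

## Robot

A 7-joint arm with a two-finger parallel gripper is mounted at the origin on the work surface. World frame = base frame: x ahead of the robot, y to its left, z up, the work surface at z = 0. Lengths are in m, angles in rad, forces in N, time in s.
With the tool pointing down it reaches from about 0.425 to 0.875 m from the base axis. Payload 8.4 kg.
Tool frame: the origin (TCP) lies on the centre line of the jaws, within the pads' length; the fingertips stand robot.nose_length ahead of it and the grasp point (between the pads) lies 6 mm ahead of it (robot.nose_length is the distance from the TCP to the fingertips, in m); x points along the fingers, y is the direction in which the jaws open and shut, and the axes are right-handed (so a half turn about x gives the same grasp; the last joint's range is limited). The gripper opens to 87 mm and grips with 3 to 60 N. Pads are 19 mm wide; open, the fingers measure 117 mm over their backs; the gripper's body (75 mm by 190 mm) begins 51 mm behind the grasp point.
Start: joints at [1.006, 0.333, 0.04, 1.465, -0.013, 1.343, -0.059], TCP at [0.292, -0.581, 0.248] pointing down, gripper open.
Joint ranges: [-2.58, 2.58], [-0.38, 2.09], [-1.3, 1.39], [0.25, 2.4], [-1.5, 4.64], [0.08, 2.09], [-2.65, 2.65]. Speed limits (rad/s): [2.22, 2.22, 2.79, 2.79, 3.14, 3.14, 3.14].

## Interface

Orientations are given as a rotation vector (axis times angle).
In Python, from station import robot, eyes gives the robot as it stands.
- The arm moves only by the tool servo_tool, never from a script. Its argument "motion" is a list of rows, each a list of 4 numbers: the shift along the world's x, y, z in cm, then the turn about the world's z in degrees. In form: [[dx, dy, dz, turn], ...]. A call has 1 to 8 rows; each row shifts and turns the commanded pose from where the row before left it; what a row does not reach is not made up. A row lasts 1/8 s, in which the tool goes at most 62.5 mm and 10.7 degrees, less where a joint would pass 70% of its speed; a pose out of reach is approached as far as the arm can. A call is refused whole if a number of a shift passes 6.25 or a number of a turn 10.7, either way. A call with a gripper value outside its range is refused whole. "jaw" is the gripper command: -1 is shut, 1 is fully open, values between are in proportion, set as the call begins (left out, the last holds). The fingers move at their own pace and stop on an object; the grip force is fixed at half the most. Time passes only in rows, so rows that do not move let the fingers close. It gives the time, the measured TCP pose, the force and the opening at its end, in the units of the state.
- robot.read_state(): the state, without advancing time (a new reading comes with each control period).
- eyes.read_camera(name): name is "scene" or "top" or "wrist"; returns the picture (420x560x3 uint8, blue, green, red); there is no depth.
- eyes.calibration(name): a dict with "camera_matrix" (3x3 intrinsics, pixels), "position" and "rotation" of the camera in the world; the wrist camera has in their place "mount" (4x4, takes a point from camera to tool coordinates, whose origin is the TCP and whose axes are the tool frame's). Camera axes: x right, y up, looking along -z (the intrinsics and any distortion apply to the point x, -y, -z); pixel columns grow to the right and rows downward; lengths in m; the calibration is good to about 2 mm. A picture is of the moment at which its call begins: read the wrist's pose just before it. calibration takes no time and is no camera call.
- robot.job_done(): hands the job in, once; it reports no verdict.
Trained networks look in the newest picture that a camera, given by its name, has taken for a name from the list of things; names that differ only in an ending like _2 or _b are one class to them, and where a whole thing is asked for, a point or a joint stands for the part that bears it (a point fixed in the world has none). Each returns a list of dicts, best first, with "score" (0 to 1); they miss things now and then, are a little off and sometimes report something else, mostly with a low value. They report only what shows in the picture. A call takes as long as a camera call.
- eyes.find_in(name, camera): "point" ([row, column] in pixels, amid what is visible of it).
- eyes.silhouettes(name, camera): "mask" (420x560 bool, what is visible of it) and "point" ([row, column] in pixels, amid what is visible of it).
- eyes.pinpoint(name, camera): "point" ([row, column] in pixels: a listed point, or the origin of a listed thing).
The state is a dict: "clock": time; "joints": joint angles; "joint_vel": joint speeds; "effort": joint torques, N m; "ee_pos": TCP position; "tool_rot": TCP orientation; "contact_force": force on the tool from outside, world axes, zero at the start; "ft_torque": the same for the moment, N m; "gripper_width": finger opening in m.
Only numpy, scipy, OpenCV 4.12 (cv2) and the standard library are available. Lean on these libraries where they do the work, as an engineer would, in place of code of your own. Each camera call takes 0.05 s, during which the arm holds its last target.

## Working session

There is one attempt and no reset: what is moved stays moved. The work goes in short steps, Python scripts to look and compute and a tool call to move; the robot and the scene stay as the last step left them, time stands still between calls to the robot, and variables do not carry over. Pictures are saved under pics/ and viewed, and the job is handed in when it is done.

Besides the shell and the picture viewer there is one more tool, called by a JSON object that holds its "name" and its "arguments", one argument or row to a line. servo_tool: Moves the arm, as the interface text tells. Its arguments: {"type":"object","properties":{"motion":{"type":"array"},"jaw":{"type":"number"}},"required":["motion"]}

```bash
ls; mkdir -p pics; cat > h.py <<'E'
import numpy as np, cv2
from station import robot, eyes
from scipy.spatial.transform import Rotation as R
def snap(c,f):
    im=np.array(eyes.read_camera(c)); cv2.imwrite('pics/'+f,im); return im
def campose(c):
    k=eyes.calibration(c)
    if 'mount' in k:
        s=robot.read_state(); T=np.eye(4); T[:3,:3]=R.from_rotvec(s['tool_rot']).as_matrix(); T[:3,3]=s['ee_pos']
        M=T@np.array(k['mount']); return np.array(k['camera_matrix']),M[:3,3],M[:3,:3],k
    Rm=np.array(k['rotation']); 
    if Rm.shape!=(3,3): Rm=R.from_rotvec(Rm).as_matrix()
    return np.array(k['camera_matrix']),np.array(k['position']),Rm,k
def proj(c,P):
    K,p,Rm,k=campose(c); q=(np.atleast_2d(P)-p)@Rm; q=q*[1,-1,-1]
    d=np.array(k.get('distortion',np.zeros(5)),float)
    return cv2.projectPoints(q.reshape(-1,1,3),np.zeros(3),np.zeros(3),K,d)[0].reshape(-1,2)[:,::-1]
def ray(c,rc):
    K,p,Rm,k=campose(c); d=np.array(k.get('distortion',np.zeros(5)),float)
    u=cv2.undistortPoints(np.array([[[rc[1],rc[0]]]],float),K,d)[0,0]
    return p,Rm@np.array([u[0],-u[1],-1.])
E
python3 - <<'E'
from h import *
for c in ['scene','top','wrist']: snap(c,c+'0.png')
print(eyes.calibration('scene'),eyes.calibration('top'),eyes.calibration('wrist'))
print(robot.read_state(), robot.nose_length)
for c in ['scene','top']:
    eyes.read_camera(c)
    for n in ['winch','axle','wheel','lever_end','pawl_point','pawl_pivot','knob_down']:
        print(c,n,[(np.round(d['point'],1),round(d['score'],2)) for d in eyes.pinpoint(n,c)][:3])
E
```

```text
pics
{'camera_matrix': array([[428.67727322,   0.        , 282.53261891],
       [  0.        , 428.67727322, 208.01650529],
       [  0.        ,   0.        ,   1.        ]]), 'position': array([ 1.12643106, -0.63190472,  0.96468929]), 'rotation': array([0.7699653 , 0.29992528, 0.66611048])} {'camera_matrix': array([[484.92438051,   0.        , 281.90711416],
       [  0.        , 484.92438051, 209.82265155],
       [  0.        ,   0.        ,   1.        ]]), 'position': array([ 0.44698567, -0.0014995 ,  1.19409928]), 'rotation': array([ 0.10032958, -0.08411869, -1.56817841])} {'camera_matrix': array([[349.77972369,   0.        , 274.07789447],
       [  0.        , 349.77972369, 216.80167153],
       [  0.        ,   0.        ,   1.        ]]), 'mount': array([[-6.36392186e-04,  2.56289635e-01, -9.66599823e-01,
        -1.36217774e-01],
       [ 9.99999791e-01,  5.45145309e-05, -6.43927848e-04,
        -2.76088082e-04],
       [-1.12338297e-04, -9.66600031e-01, -2.56289616e-01,
        -7.09066939e-02],
       [ 0.00000000e+00,  0.00000000e+00,  0.00000000e+00,
         1.00000
[... 844 characters left out ...]
ne wheel [(array([226. , 305.2]), 0.97), (array([223. , 297.3]), 0.29)]
scene lever_end [(array([208.3, 245.1]), 0.73)]
scene pawl_point [(array([219.1, 305. ]), 0.69)]
scene pawl_pivot [(array([285.8, 183. ]), 0.53)]
scene knob_down [(array([204.8, 308. ]), 0.57)]
top winch [(array([212.7, 272.3]), 0.72)]
top axle [(array([207. , 270.4]), 0.68), (array([211.7, 271.7]), 0.64)]
top wheel [(array([189.7, 270.3]), 0.97), (array([248.1, 169.4]), 0.34)]
top lever_end [(array([239.2, 323.4]), 0.94)]
top pawl_point [(array([188.9, 265.3]), 0.71), (array([211.5, 271.7]), 0.64), (array([189.1, 234.6]), 0.21)]
top pawl_pivot [(array([191.6, 234.8]), 0.78)]
top knob_down [(array([183.9, 256.1]), 0.79)]
```

View pics/scene0.png

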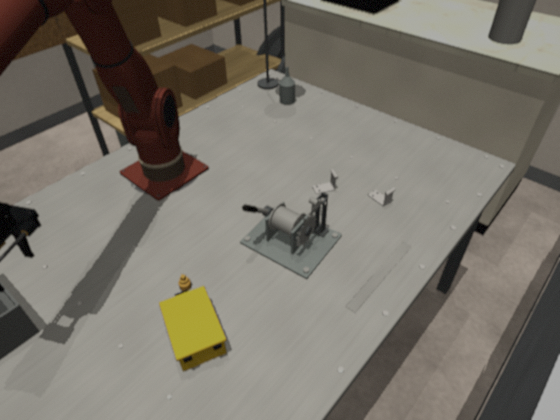

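View pics/top0.png

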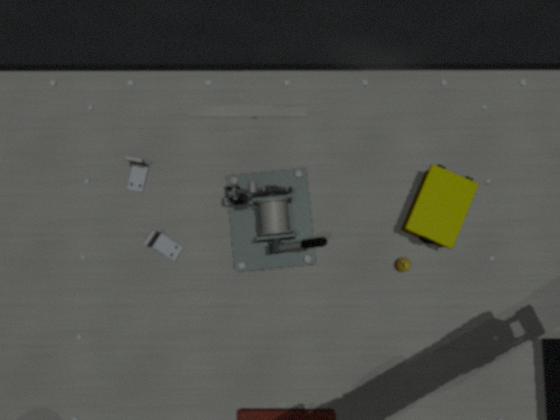

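```bash
cat > fit.py <<'E'
from h import *
from scipy.optimize import least_squares
# winch pose x,y,yaw, drum angle, pawl dy
obs=[('scene','wheel',(226,305.2)),('scene','lever_end',(208.3,245.1)),('scene','winch',(242.9,295)),('scene','knob_down',(204.8,308)),('scene','pawl_point',(219.1,305)),
('top','winch',(212.7,272.3)),('top','wheel',(189.7,270.3)),('top','lever_end',(239.2,323.4)),('top','pawl_pivot',(191.6,234.8)),('top','knob_down',(183.9,256.1))]
def pts(x):
    a=np.radians(30)+x[3]; le=[-.095,-.135*np.sin(a),.085+.135*np.cos(a)]
    d=dict(winch=[0,0,0],axle=[0,0,.085],wheel=[.036,0,.085],lever_end=le,pawl_pivot=[.036,.075+x[4],.133],knob_down=[.036,.030+x[4],.163],pawl_point=[.036,.01+x[4],.125])
    c,s=np.cos(x[2]),np.sin(x[2]); Rz=np.array([[c,-s,0],[s,c,0],[0,0,1]])
    return {k:Rz@v+[x[0],x[1],0] for k,v in d.items()}
def f(x):
    P=pts(x); r=[]
    for c,n,o in obs:
        if n=='pawl_point': continue
        r+=list(proj(c,P[n])[0]-o)
    return np.array(r+[x[4]/.004])
if __name__=='__main__':
    best=None
    for y in np.arange(-3,3.2,.5):
        s=least_squares(f,[.45,0,y,.27,0],loss='soft_l1',x_scale=[.1,.1,.3,.1,.005])
        if best is None or s.cost<best.cost: best=s
    print(best.cost,best.x,np.degrees(best.x[2])); print(np.round(f(best.x),1))
    for k,v in pts(best.x).items(): print(k,v.round(4))
E
python3 fit.py; python3 - <<'E'
import cv2
for c,(r0,r1,c0,c1) in {'scene':(130,300,200,400),'top':(130,280,180,380)}.items():
    im=cv2.imread(f'pics/{c}0.png')[r0:r1,c0:c1]; cv2.imwrite(f'pics/{c}0z.png',cv2.resize(im,None,fx=3.5,fy=3.5,interpolation=2))
E
```

```text
Traceback (most recent call last):
  File "fit.py", line 20, in <module>
    s=least_squares(f,[.45,0,y,.27,0],loss='soft_l1',x_scale=[.1,.1,.3,.1,.005])
  File "fit.py", line 15, in f
    r+=list(proj(c,P[n])[0]-o)
            ~~~~^^^^^^^^
  File "h.py", line 15, in proj
    K,p,Rm,k=campose(c); q=(np.atleast_2d(P)-p)@Rm; q=q*[1,-1,-1]
             ~~~~~~~^^^
  File "h.py", line 7, in campose
    k=eyes.calibration(c)
ValueError: time passes only in moves, steps and waits
```

```bash
python3 - <<'E'
s=open('h.py').read()
s=s.replace("    k=eyes.calibration(c)\n","    k=cal(c)\n").replace("def campose","import functools,pickle,os\n@functools.lru_cache\ndef cal(c):\n    f='cal_'+c+'.pkl'\n    if not os.path.exists(f): pickle.dump(eyes.calibration(c),open(f,'wb'))\n    return pickle.load(open(f,'rb'))\ndef campose")
open('h.py','w').write(s)
E
python3 fit.py; python3 - <<'E'
import cv2
for c,(r0,r1,c0,c1) in {'scene':(130,300,200,400),'top':(130,280,180,380)}.items():
    im=cv2.imread(f'pics/{c}0.png')[r0:r1,c0:c1]; cv2.imwrite(f'pics/{c}0z.png',cv2.resize(im,None,fx=3.5,fy=3.5,interpolation=2))
E
```

```text
13.19832540060165 [ 0.58562528  0.03325213  0.12386758  0.30563297 -0.00218052] 7.097089296860807
[ 3.   0.9  0.5  0.4  1.   0.1 -1.6  4.1 -2.   0.6  1.5 -0.3  0.7 -0.3
  0.2  1.8  3.2 -0.2 -0.5]
winch [0.5856 0.0333 0.    ]
axle [0.5856 0.0333 0.085 ]
wheel [0.6213 0.0377 0.085 ]
lever_end [ 0.5037 -0.0773  0.1762]
pawl_pivot [0.6124 0.11   0.133 ]
knob_down [0.6179 0.0653 0.163 ]
pawl_point [0.6204 0.0455 0.125 ]
```

View pics/scene0z.png

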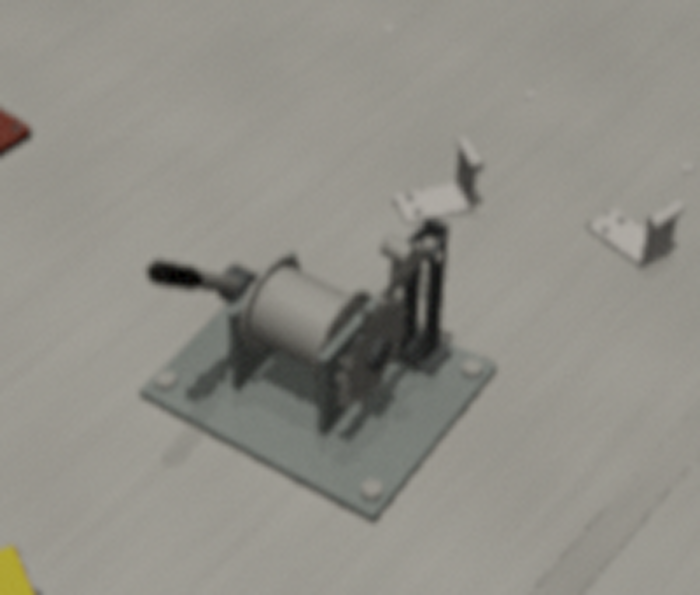

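View pics/top0z.png

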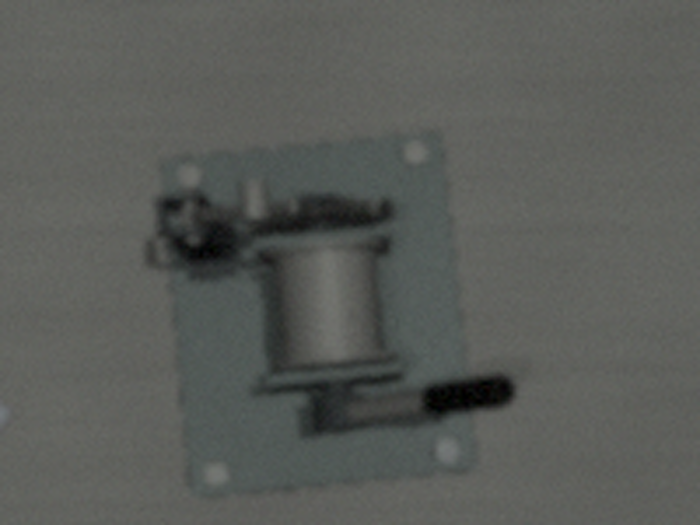

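```bash
python3 - <<'E'
from h import *
s=robot.read_state(); M=R.from_rotvec(s['tool_rot']).as_matrix(); print(M.round(3)); print(s['clock'],s['ee_pos'])
print(np.degrees(np.arctan2(M[1,1],M[0,1])))
print(proj('wrist',[.5856,.0333,.085]), campose('wrist')[1])
E
```

```text
[[-0.     0.449 -0.893]
 [-0.    -0.893 -0.449]
 [-1.     0.     0.   ]]
0.95 [ 0.29191555 -0.58073541  0.24758639]
-63.31163897100321
[[-877.8108418  -589.16561085]] [ 0.35514372 -0.54863981  0.38380403]
```

View pics/wrist0.png

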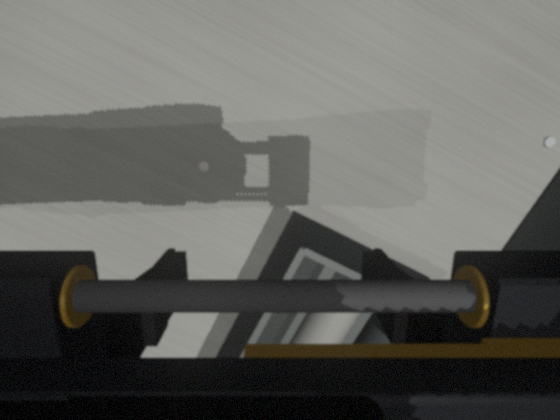

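{"name": "servo_tool", "arguments": {
  "motion": [
    [2.6, 4.8, 1.0, 9],
    [2.6, 4.8, 1.0, 9],
    [2.6, 4.8, 1.0, 9],
    [2.6, 4.8, 1.0, 9],
    [2.6, 4.8, 1.0, 9],
    [2.6, 4.8, 1.0, 9],
    [2.6, 4.8, 1.0, 9],
    [2.6, 4.8, 1.0, 7.4]
  ]
}}

```text
clock: 1.95
ee_pos: [0.5005, -0.1951, 0.3282]
tool_rot: [1.114, 1.266, -1.114]
contact_force: [0.2, -1.0, 0.3]
gripper_width: 0.087
```

{"name": "servo_tool", "arguments": {
  "motion": [
    [2.6, 4.8, 0, 0],
    [2.6, 4.8, 0, 0],
    [2.6, 4.8, 0, 0],
    [0.7, 1.0, 0, 0],
    [0, 0, 0, 0]
  ]
}}

```text
clock: 2.58
ee_pos: [0.585, -0.0424, 0.3273]
tool_rot: [1.116, 1.266, -1.117]
contact_force: [-0.2, -0.6, -0.1]
gripper_width: 0.087
```

```bash
cat > look.py <<'E'
from h import *
import sys
s=robot.read_state(); M=R.from_rotvec(s['tool_rot']).as_matrix(); print(s['clock'],s['ee_pos'],np.degrees(np.arctan2(M[1,1],M[0,1])),s['joints'].round(2),s['contact_force'].round(2))
snap('wrist',sys.argv[1])
for n in sys.argv[2:]:
    print(n,[(np.round(d['point'],1),round(d['score'],2)) for d in eyes.pinpoint(n,'wrist')][:3])
E
python3 look.py w1.png winch wheel axle lever_end pawl_pivot knob_down pawl_point
```

```text
2.575 [ 0.58499715 -0.04238885  0.32729348] 7.163414382928212 [ 0.41  0.21 -0.49  1.48  0.1   1.48  0.04] [-0.19 -0.62 -0.08]
winch [(array([121. , 280.2]), 0.6)]
wheel [(array([122.1, 314.1]), 0.66)]
axle [(array([120.7, 281.3]), 0.85)]
lever_end []
pawl_pivot [(array([ 30. , 327.9]), 0.81)]
knob_down [(array([ 83.1, 325.5]), 0.61), (array([235.1, 169. ]), 0.39)]
pawl_point [(array([112., 325.]), 0.56)]
```

View pics/w1.png

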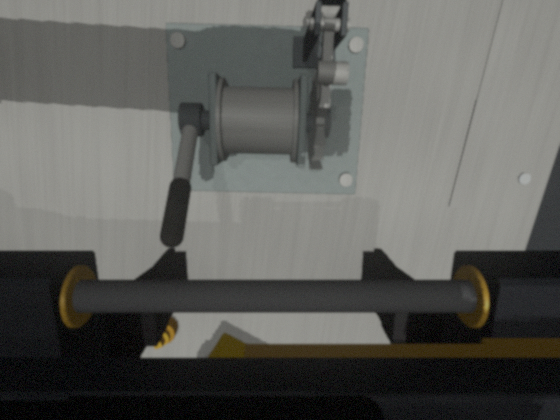

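```bash
cat > fit2.py <<'E'
from fit import *
import fit
W=[('axle',(120.7,281.3)),('wheel',(122.1,314.1)),('winch',(121,280.2)),('pawl_pivot',(30,327.9)),('lever_end',(236,172)),('knob_down',(80,328))]
K=campose('wrist')
corn=[(25,167),(28,368),(187,357)]
def f2(x):
    P=pts(x); r=list(fit.f(x))
    for n,o in W: r+=list((proj('wrist',P[n])[0]-o))
    c=np.array([g(x,q) for q in [(-.12,.1),(.12,.1),(.12,-.1)]])
    e=proj('wrist',c)-np.array(corn); e=e
    r+=list((e).ravel())
    return np.array(r)
def g(x,q):
    c,s=np.cos(x[2]),np.sin(x[2]); return [x[0]+c*(q[0]+x[5])-s*(q[1]+x[6]),x[1]+s*(q[0]+x[5])+c*(q[1]+x[6]),.01]
b=least_squares(f2,[.5856,.033,.12,.3,0,0,0],loss='soft_l1',x_scale=[.1,.1,.3,.1,.005,.01,.01])
print(b.cost,b.x.round(4),np.degrees(b.x[2])); r=f2(b.x); print(r[:19].round(1)); print(r[19:].reshape(-1,2).round(1))
for k,v in pts(b.x).items(): print(k,v.round(4))
E
python3 fit2.py
python3 - <<'E'
import cv2
im=cv2.imread('pics/w1.png')[0:260,150:380]; cv2.imwrite('pics/w1z.png',cv2.resize(im,None,fx=2.3,fy=2.3,interpolation=2))
E
```

```text
29.787427631667605 [ 5.836e-01  3.150e-02  1.107e-01  2.952e-01  1.000e-04 -1.730e-02
  6.900e-03] 6.344317598622743
[ 3.1 -0.2 -0.5 -0.5  1.  -0.8 -1.9  3.5 -1.2  1.3  2.3  0.6  2.4 -0.4
  0.8  1.7  4.1 -0.3  0. ]
[[-0.5  0.5]
 [-1.5  2.2]
 [-0.1  0.2]
 [-0.8 -1.3]
 [ 0.6 -0.1]
 [ 1.1  1.2]
 [-0.2 -2.2]
 [-0.5  1.5]
 [ 7.9  0.1]]
winch [0.5836 0.0315 0.    ]
axle [0.5836 0.0315 0.085 ]
wheel [0.6194 0.0355 0.085 ]
lever_end [ 0.5001 -0.077   0.1772]
pawl_pivot [0.6111 0.1102 0.133 ]
knob_down [0.6161 0.0654 0.163 ]
pawl_point [0.6183 0.0455 0.125 ]
```

View pics/w1z.png

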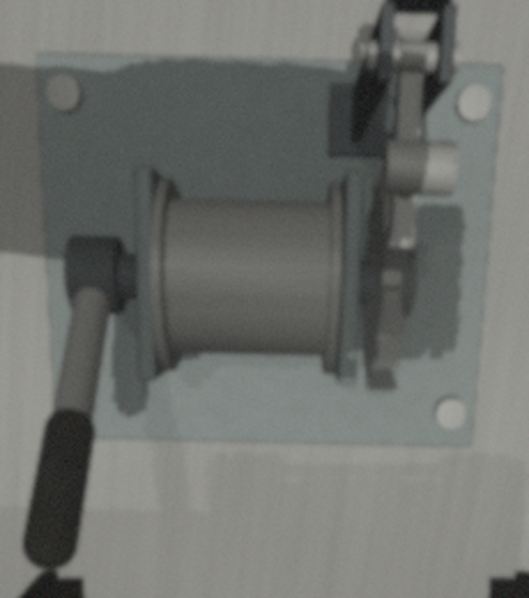

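```bash
python3 - <<'E'
from h import *
def at(rc,z):
    p,d=ray('wrist',rc); return (p+d*(z-p[2])/d[2]).round(4)
print('knob',at((72.5,333),.163),'pivot',at((22,329),.133),at((30,329),.133)); print('lev',at((237,172),.177), 'wheelrow', at((122,314),.085))
print(robot.read_state()['clock'])
E
```

```text
knob [0.618  0.0722 0.163 ] pivot [0.6122 0.1159 0.133 ] [0.6132 0.1098 0.133 ]
lev [ 0.5002 -0.0774  0.177 ] wheelrow [0.6172 0.0339 0.085 ]
2.975
```

{"name": "servo_tool", "arguments": {
  "motion": [
    [1.1, 3.8, -1, -0.7],
    [1.1, 3.8, -2, 0],
    [1.1, 3.8, -3, 0],
    [0, 0, -4, 0],
    [0, 0, -3, 0],
    [0, 0, -1.5, 0],
    [0, 0, 0, 0]
  ]
}}

```text
clock: 3.85
ee_pos: [0.6176, 0.0708, 0.1821]
tool_rot: [1.126, 1.261, -1.128]
contact_force: [-0.4, -0.0, 0.5]
gripper_width: 0.0871
```

```bash
python3 look.py w2.png; python3 -c "
from h import *
snap('scene','s2.png');im=cv2.imread('pics/s2.png')[130:300,200:400]; cv2.imwrite('pics/s2z.png',cv2.resize(im,None,fx=3.5,fy=3.5,interpolation=2))"
```

```text
3.85 [0.6176342  0.07083857 0.1821047 ] 6.360705924364951 [ 0.24  0.37 -0.54  1.6   0.2   1.23 -0.22] [-0.42 -0.03  0.49]
```

View pics/w2.png

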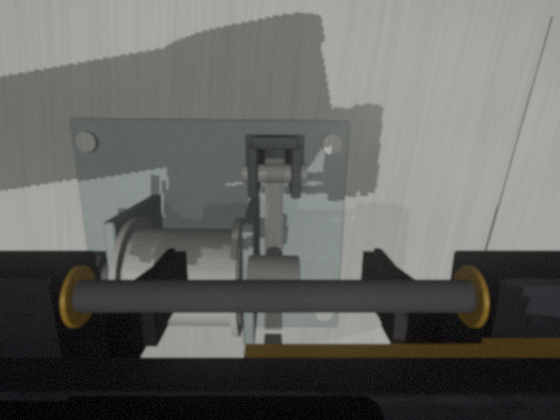

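View pics/s2z.png

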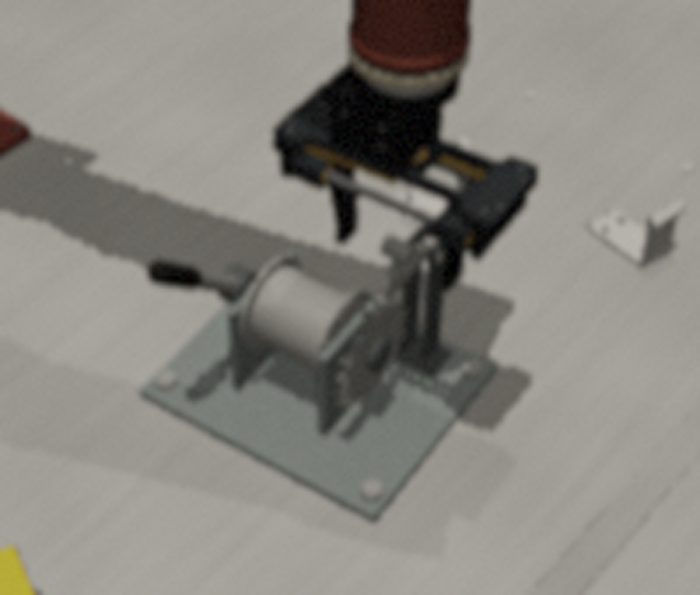

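```bash
python3 - <<'E'
from h import *
for y in (.066,.070,.074): print(y,proj('wrist',[.618,y,.163]),proj('wrist',[.618,y+.009,.163]),proj('wrist',[.618-.005,y+.045,.133]))
E
```

```text
0.066 [[284.66285639 272.00779284]] [[267.69423813 274.04597867]] [[183.06613929 272.11598512]]
0.07 [[277.17756188 272.9068891 ]] [[260.00421991 274.96966532]] [[175.72380441 272.93235317]]
0.074 [[269.60230096 273.81679168]] [[252.22050783 275.90460601]] [[168.30144345 273.75761904]]
```

{"name": "servo_tool", "arguments": {
  "motion": [
    [0, 0.05, -1.0, 0],
    [0, 0, -0.35, 0],
    [0, 0, 0, 0]
  ]
}}

```text
clock: 4.32
ee_pos: [0.6178, 0.0717, 0.1688]
tool_rot: [1.126, 1.26, -1.127]
contact_force: [0.5, -0.3, -0.2]
gripper_width: 0.087
```

{"name": "servo_tool", "arguments": {
  "motion": [
    [0, 0, 0, 0],
    [0, 0, 0, 0],
    [0, 0, 0, 0],
    [0, 0, 0, 0],
    [0, 0, 0, 0]
  ],
  "jaw": -1
}}

```text
clock: 4.95
ee_pos: [0.6179, 0.0718, 0.169]
tool_rot: [1.127, 1.26, -1.127]
contact_force: [-0.4, 0.5, 0.2]
gripper_width: 0.0451
```

{"name": "servo_tool", "arguments": {
  "motion": [
    [0, 0, 0, 0],
    [0, 0, 0, 0],
    [0, 0, 0, 0],
    [0, 0, 0, 0],
    [0, 0, 0, 0]
  ]
}}

```text
clock: 5.58
ee_pos: [0.6171, 0.0716, 0.1689]
tool_rot: [1.126, 1.261, -1.128]
contact_force: [-4.9, -0.7, 2.6]
gripper_width: 0.0233
```

```bash
python3 - <<'E'
import numpy as np
a=np.radians(146.31);r=.0541;yw=np.radians(6.35)
prev=None
for k,phi in enumerate(np.linspace(0,1.6,17)):
    p=np.array([r*np.cos(a-phi),r*np.sin(a-phi)])
    if prev is not None:
        d=(p-prev)*100; print(round(phi,2),[round(-d[0]*np.sin(yw),2),round(d[0]*np.cos(yw),2),round(d[1],2)])
    prev=p
E
```

```text
0.1 [np.float64(-0.04), np.float64(0.32), np.float64(0.43)]
0.2 [np.float64(-0.04), np.float64(0.36), np.float64(0.4)]
0.3 [np.float64(-0.04), np.float64(0.4), np.float64(0.36)]
0.4 [np.float64(-0.05), np.float64(0.43), np.float64(0.32)]
0.5 [np.float64(-0.05), np.float64(0.46), np.float64(0.27)]
0.6 [np.float64(-0.05), np.float64(0.49), np.float64(0.23)]
0.7 [np.float64(-0.06), np.float64(0.51), np.float64(0.18)]
0.8 [np.float64(-0.06), np.float64(0.52), np.float64(0.12)]
0.9 [np.float64(-0.06), np.float64(0.53), np.float64(0.07)]
1.0 [np.float64(-0.06), np.float64(0.54), np.float64(0.02)]
1.1 [np.float64(-0.06), np.float64(0.54), np.float64(-0.04)]
1.2 [np.float64(-0.06), np.float64(0.53), np.float64(-0.09)]
1.3 [np.float64(-0.06), np.float64(0.52), np.float64(-0.14)]
1.4 [np.float64(-0.06), np.float64(0.5), np.float64(-0.19)]
1.5 [np.float64(-0.05), np.float64(0.48), np.float64(-0.24)]
1.6 [np.float64(-0.05), np.float64(0.45), np.float64(-0.29)]
```

{"name": "servo_tool", "arguments": {
  "motion": [
    [-0.04, 0.32, 0.43, 0],
    [-0.04, 0.36, 0.4, 0],
    [-0.04, 0.4, 0.36, 0],
    [-0.05, 0.43, 0.32, 0],
    [-0.05, 0.46, 0.27, 0],
    [0, 0, 0, 0]
  ]
}}

```text
clock: 6.32
ee_pos: [0.615, 0.0921, 0.1868]
tool_rot: [1.125, 1.261, -1.127]
contact_force: [-5.5, -1.8, -4.8]
gripper_width: 0.0234
```

{"name": "servo_tool", "arguments": {
  "motion": [
    [-0.05, 0.49, 0.23, 0],
    [-0.06, 0.51, 0.18, 0],
    [-0.06, 0.52, 0.12, 0],
    [-0.06, 0.53, 0.07, 0],
    [-0.06, 0.54, 0.02, 0],
    [0, 0, 0, 0]
  ]
}}

```text
clock: 7.08
ee_pos: [0.6124, 0.1173, 0.1928]
tool_rot: [1.125, 1.26, -1.128]
contact_force: [-4.6, -3.8, -4.8]
gripper_width: 0.0233
```

{"name": "servo_tool", "arguments": {
  "motion": [
    [-0.06, 0.54, -0.04, 0],
    [-0.06, 0.53, -0.09, 0],
    [-0.06, 0.52, -0.14, 0],
    [-0.06, 0.5, -0.19, 0],
    [-0.05, 0.48, -0.24, 0],
    [0, 0, 0, 0]
  ]
}}

```text
clock: 7.82
ee_pos: [0.6097, 0.1429, 0.1862]
tool_rot: [1.126, 1.259, -1.127]
contact_force: [-5.1, -4.9, -2.0]
gripper_width: 0.0234
```

```bash
python3 look.py w3.png; python3 -c "
from h import *
snap('scene','s3.png');im=cv2.imread('pics/s3.png')[130:300,200:400]; cv2.imwrite('pics/s3z.png',cv2.resize(im,None,fx=3.5,fy=3.5,interpolation=2))"
```

```text
7.825 [0.60974018 0.14286833 0.18623445] 6.383902056951884 [ 0.14  0.38 -0.56  1.58  0.21  1.24 -0.35] [-5.11 -4.93 -1.97]
```

View pics/s3z.png

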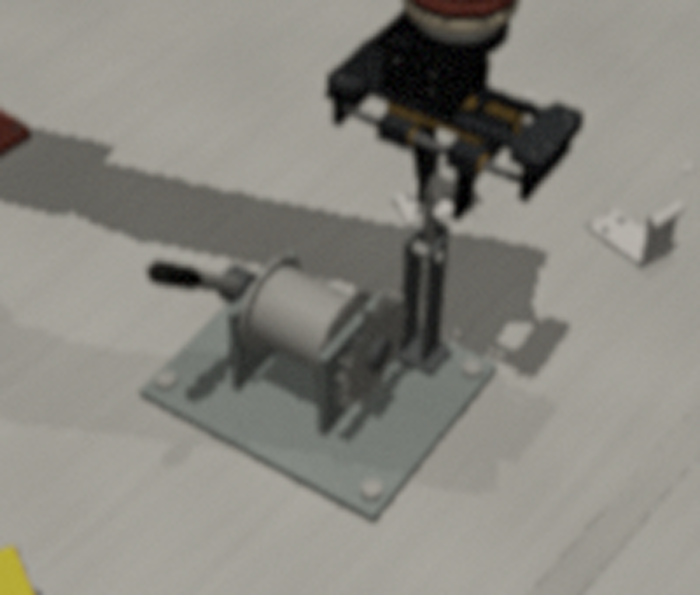

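View pics/w3.png

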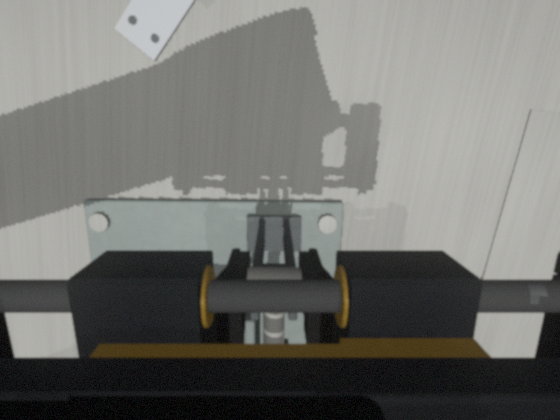

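{"name": "servo_tool", "arguments": {
  "motion": [
    [-0.05, 0.45, -0.29, 0],
    [-0.02, 0.2, -0.15, 0],
    [0, 0, 0, 0]
  ]
}}

```text
clock: 8.3
ee_pos: [0.6091, 0.1494, 0.1822]
tool_rot: [1.126, 1.259, -1.127]
contact_force: [-6.2, -4.7, -0.3]
gripper_width: 0.0236
```

{"name": "servo_tool", "arguments": {
  "motion": [
    [0, 0, 0, 0],
    [0, 0, 0, 0],
    [0, 0, 0, 0],
    [0, 0, 0, 0],
    [0, 0, 2, 0],
    [0, 0, 4, 0],
    [0, 0, 3, 0]
  ],
  "jaw": 0.2
}}

```text
clock: 9.18
ee_pos: [0.6096, 0.1499, 0.275]
tool_rot: [1.128, 1.259, -1.125]
contact_force: [-0.3, -0.1, 0.1]
gripper_width: 0.052
```

```bash
python3 look.py w4.png; python3 -c "
from h import *
snap('scene','s4.png');im=cv2.imread('pics/s4.png')[130:300,200:400]; cv2.imwrite('pics/s4z.png',cv2.resize(im,None,fx=3.5,fy=3.5,interpolation=2))"
```

```text
9.175 [0.6095875  0.14994417 0.27495826] 6.397709034872813 [ 0.14  0.33 -0.58  1.46  0.18  1.4  -0.33] [-0.25 -0.09  0.1 ]
```

View pics/s4z.png

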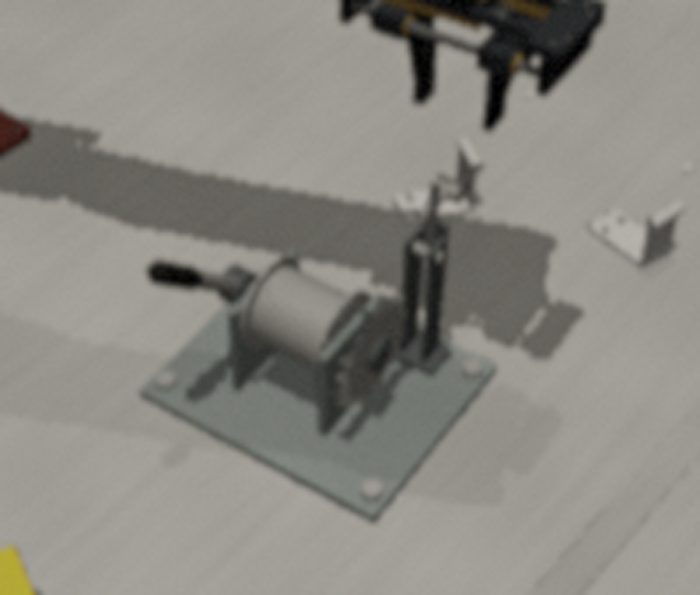

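View pics/w4.png

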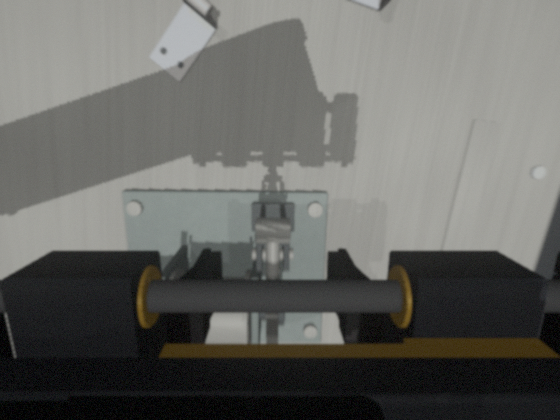

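{"name": "servo_tool", "arguments": {
  "motion": [
    [-2.1, -5.3, 0.5, 0],
    [-2.1, -5.4, 0, 0],
    [-2.1, -5.4, 0, 0],
    [-2.1, -5.4, 0, 0],
    [-2.1, -5.4, 0, 0],
    [0, 0, -3, 0],
    [0, 0, -3, 0],
    [0, 0, -3, 0]
  ],
  "jaw": -1
}}

```text
clock: 10.28
ee_pos: [0.5043, -0.1195, 0.1864]
tool_rot: [1.127, 1.259, -1.126]
contact_force: [-0.8, -0.7, 0.2]
gripper_width: 0.0001
```

```bash
python3 look.py w5.png; python3 -c "
from h import *
snap('scene','s5.png');im=cv2.imread('pics/s5.png')[130:300,200:400]; cv2.imwrite('pics/s5z.png',cv2.resize(im,None,fx=3.5,fy=3.5,interpolation=2))"
```

```text
10.275 [ 0.50426548 -0.11954535  0.18643894] 6.369445055691539 [ 0.54  0.14 -0.43  1.85  0.06  1.17  0.21] [-0.77 -0.7   0.19]
```

View pics/s5z.png

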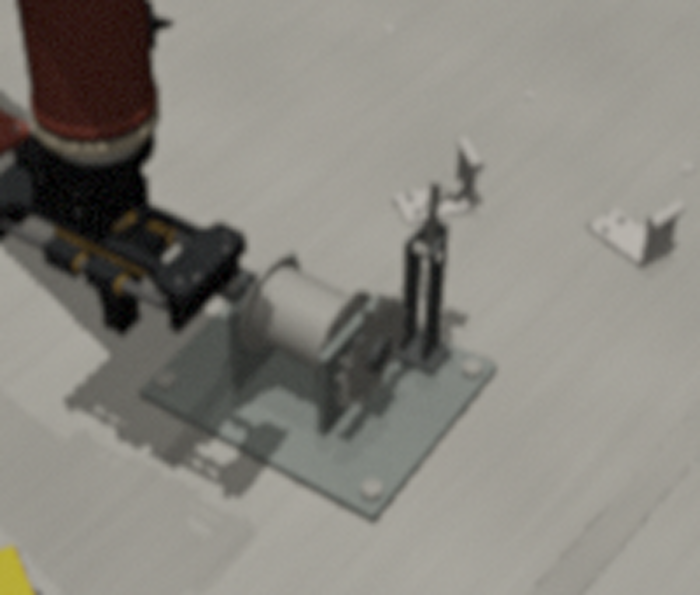

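View pics/w5.png

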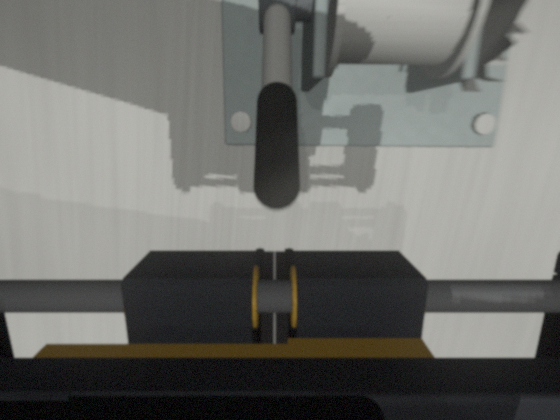

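{"name": "servo_tool", "arguments": {
  "motion": [
    [-0.07, 0.6, 0, 0],
    [-0.07, 0.6, 0, 0],
    [-0.05, 0.5, 0, 0],
    [-0.05, 0.4, 0, 0],
    [-0.05, 0.4, 0, 0],
    [-0.05, 0.4, 0, 0],
    [-0.05, 0.4, 0, 0]
  ]
}}

```text
clock: 11.25
ee_pos: [0.5015, -0.0898, 0.1882]
tool_rot: [1.127, 1.253, -1.129]
contact_force: [1.2, -8.9, 5.8]
gripper_width: 0.0001
```

{"name": "servo_tool", "arguments": {
  "motion": [
    [-0.04, 0.4, 0.35, 0],
    [-0.04, 0.4, 0.33, 0],
    [-0.04, 0.4, 0.31, 0],
    [-0.05, 0.4, 0.29, 0],
    [-0.05, 0.4, 0.27, 0],
    [-0.05, 0.4, 0.25, 0],
    [-0.05, 0.4, 0.23, 0],
    [-0.05, 0.4, 0.21, 0]
  ]
}}

```text
clock: 12.25
ee_pos: [0.4969, -0.054, 0.2094]
tool_rot: [1.127, 1.259, -1.126]
contact_force: [3.7, -3.8, 3.4]
gripper_width: 0.0007
```

{"name": "servo_tool", "arguments": {
  "motion": [
    [-0.05, 0.4, 0.18, 0],
    [-0.05, 0.4, 0.17, 0],
    [-0.05, 0.4, 0.15, 0],
    [-0.05, 0.4, 0.13, 0],
    [-0.05, 0.4, 0.11, 0],
    [-0.05, 0.4, 0.1, 0],
    [-0.05, 0.4, 0.08, 0],
    [-0.05, 0.4, 0.06, 0]
  ]
}}

```text
clock: 13.25
ee_pos: [0.4924, -0.0221, 0.2188]
tool_rot: [1.126, 1.26, -1.127]
contact_force: [1.5, -1.4, 2.4]
gripper_width: 0.0005
```

{"name": "servo_tool", "arguments": {
  "motion": [
    [-0.05, 0.4, 0, 0],
    [-0.05, 0.4, 0, 0],
    [-0.05, 0.4, 0, 0],
    [-0.05, 0.4, 0, 0],
    [-0.05, 0.4, -0.1, 0],
    [-0.05, 0.4, -0.1, 0]
  ]
}}

```text
clock: 14.0
ee_pos: [0.4895, 0.0018, 0.2167]
tool_rot: [1.127, 1.26, -1.127]
contact_force: [0.8, -2.2, 2.0]
gripper_width: 0.0002
```

```bash
python3 look.py w6.png lever_end; python3 -c "
from h import *
im=snap('scene','s6.png')[130:300,200:400]; cv2.imwrite('pics/s6z.png',cv2.resize(im,None,fx=3.5,fy=3.5,interpolation=2))"
```

```text
14.0 [0.48952171 0.00180372 0.21672548] 6.385408990066963 [ 0.42  0.06 -0.53  1.86  0.03  1.23 -0.01] [ 0.78 -2.22  2.03]
lever_end [(array([249.7, 278.5]), 0.69)]
```

View pics/w6.png

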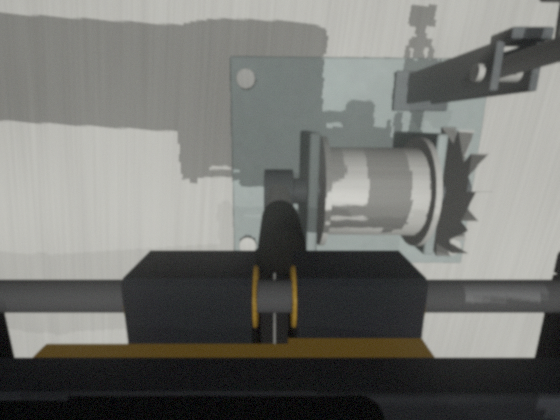

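View pics/s6z.png

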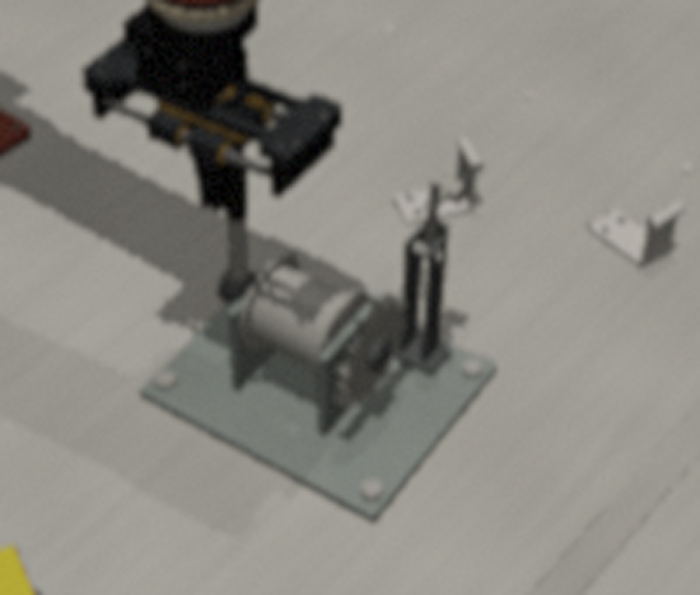

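{"name": "servo_tool", "arguments": {
  "motion": [
    [-0.04, 0.4, 0, 0],
    [-0.05, 0.4, 0, 0],
    [-0.04, 0.4, 0, 0],
    [-0.05, 0.4, 0, 0],
    [-0.04, 0.4, 0, 0],
    [-0.05, 0.4, 0, 0],
    [-0.02, 0.2, 0, 0],
    [0, 0, 0, 0]
  ]
}}

```text
clock: 15.15
ee_pos: [0.4867, 0.0279, 0.2169]
tool_rot: [1.127, 1.26, -1.126]
contact_force: [0.1, -0.4, 0.2]
gripper_width: 0.0003
```

```bash
python3 look.py w7.png lever_end; python3 -c "
from h import *
im=snap('scene','s7.png')[130:300,200:400]; cv2.imwrite('pics/s7z.png',cv2.resize(im,None,fx=3.5,fy=3.5,interpolation=2))
print(eyes.pinpoint('lever_end','scene'))
W=np.array([.5836,.0315,0]);c,s=np.cos(.1107),np.sin(.1107);Rz=np.array([[c,-s,0],[s,c,0],[0,0,1]])
for d in (-.6,-.7,-.75,-.8,-.85):
    a=np.pi/6+d; P=Rz@[-.095,-.135*np.sin(a),.085+.135*np.cos(a)]+W; print(d,proj('wrist',P),proj('scene',P),P.round(4))
"
```

```text
15.15 [0.48669425 0.02791695 0.21685715] 6.407947039133264 [ 0.39  0.06 -0.55  1.87  0.03  1.23 -0.06] [ 0.14 -0.37  0.2 ]
lever_end [(array([231.8, 278.7]), 0.93)]
[{'point': [171.5, 274.1], 'score': 0.95}]
-0.6 [[291.148963   278.64197609]] [[173.97932268 267.84042259]] [0.488  0.0312 0.2196]
-0.7 [[259.70416644 278.7289575 ]] [[171.91221642 270.68946977]] [0.4866 0.0446 0.2179]
-0.75 [[243.47387967 278.75593096]] [[171.04622058 272.08637062]] [0.4858 0.0511 0.2166]
-0.8 [[227.10530025 278.77137195]] [[170.29367065 273.45962004]] [0.4851 0.0576 0.2149]
-0.85 [[210.75381117 278.77512172]] [[169.65534453 274.80550295]] [0.4844 0.064  0.2129]
```

View pics/w7.png

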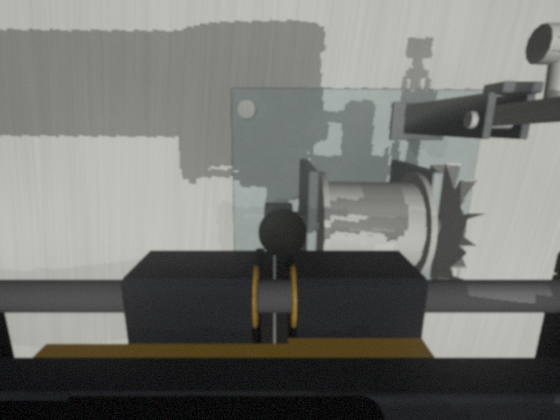

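View pics/s7z.png

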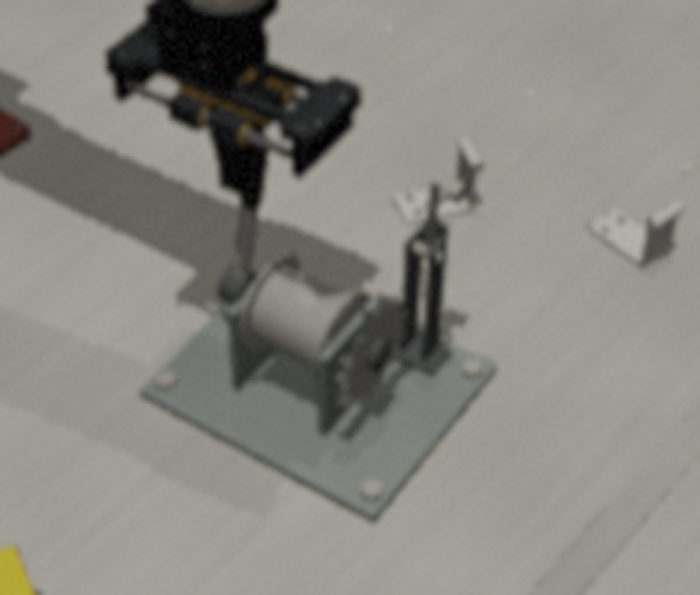

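{"name": "servo_tool", "arguments": {
  "motion": [
    [0.05, -0.5, 0.5, 0],
    [0, 0, 3, 0],
    [0, 0, 3, 0],
    [3.0, 3.2, 0, 0],
    [3.0, 3.2, 0, 0],
    [3.0, 3.2, 0, 0],
    [3.25, 3.2, 0, 0],
    [0, 0, 0, 0]
  ],
  "jaw": 0.2
}}

```text
clock: 16.35
ee_pos: [0.6106, 0.1532, 0.2808]
tool_rot: [1.125, 1.264, -1.125]
contact_force: [-0.1, -0.4, -0.2]
gripper_width: 0.0521
```

```bash
python3 look.py w8.png; python3 -c "
from h import *
print(proj('wrist',[.6097,.15,.175]))"
```

```text
16.35 [0.61055219 0.15319287 0.28080792] 6.565712446883698 [ 0.17  0.34 -0.63  1.44  0.2   1.42 -0.35] [-0.09 -0.4  -0.15]
[[227.90828172 273.88098706]]
```

View pics/w8.png

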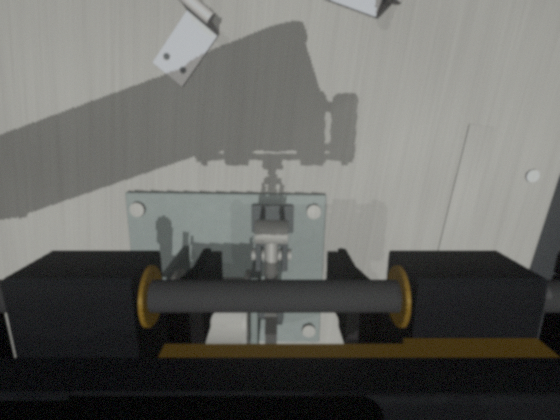

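{"name": "servo_tool", "arguments": {
  "motion": [
    [-0.1, -0.3, -3, 0],
    [0, 0, -3, 0],
    [0, 0, -2.5, 0],
    [0, 0, -1.4, 0],
    [0, 0, 0, 0]
  ]
}}

```text
clock: 17.02
ee_pos: [0.6083, 0.1466, 0.1826]
tool_rot: [1.126, 1.26, -1.128]
contact_force: [-0.2, -0.0, 0.5]
gripper_width: 0.0524
```

{"name": "servo_tool", "arguments": {
  "motion": [
    [0, 0, 0, 0],
    [0, 0, 0, 0],
    [0, 0, 0, 0],
    [0, 0, 0, 0],
    [0, 0, 0, 0],
    [0, 0, 0, 0]
  ],
  "jaw": -1
}}

```text
clock: 17.77
ee_pos: [0.6091, 0.1477, 0.1832]
tool_rot: [1.127, 1.259, -1.126]
contact_force: [2.7, 1.3, 2.2]
gripper_width: 0.0238
```

{"name": "servo_tool", "arguments": {
  "motion": [
    [0.05, -0.45, 0.29, 0],
    [0.05, -0.48, 0.24, 0],
    [0.06, -0.5, 0.19, 0],
    [0.06, -0.52, 0.14, 0],
    [0.06, -0.53, 0.09, 0],
    [0.06, -0.54, 0.04, 0],
    [0.06, -0.54, -0.02, 0],
    [0, 0, 0, 0]
  ]
}}

```text
clock: 18.77
ee_pos: [0.6128, 0.1125, 0.1935]
tool_rot: [1.128, 1.26, -1.125]
contact_force: [-1.7, 2.4, 6.7]
gripper_width: 0.0236
```

{"name": "servo_tool", "arguments": {
  "motion": [
    [0.06, -0.53, -0.07, 0],
    [0.06, -0.52, -0.12, 0],
    [0.06, -0.51, -0.18, 0],
    [0.05, -0.49, -0.23, 0],
    [0.05, -0.46, -0.27, 0],
    [0.05, -0.43, -0.32, 0],
    [0, 0, 0, 0]
  ]
}}

```text
clock: 19.65
ee_pos: [0.616, 0.0815, 0.1808]
tool_rot: [1.127, 1.259, -1.128]
contact_force: [-1.0, -1.5, 6.1]
gripper_width: 0.0231
```

{"name": "servo_tool", "arguments": {
  "motion": [
    [0.04, -0.4, -0.33, 0],
    [0, 0, 0, 0]
  ]
}}

```text
clock: 19.9
ee_pos: [0.6164, 0.0779, 0.1775]
tool_rot: [1.127, 1.259, -1.128]
contact_force: [-1.6, -2.1, 4.8]
gripper_width: 0.0235
```

{"name": "servo_tool", "arguments": {
  "motion": [
    [0, 0, 0, 0],
    [0, 0, 0, 0],
    [0, 0, 0, 0],
    [0, 0, 0, 0],
    [0, 0, 3, 0],
    [0, 0, 4, 0],
    [0, 0, 4, 0],
    [0, 0, 0, 0]
  ],
  "jaw": 0.2
}}

```text
clock: 20.9
ee_pos: [0.6177, 0.0793, 0.291]
tool_rot: [1.13, 1.256, -1.122]
contact_force: [0.4, -0.0, -0.3]
gripper_width: 0.0522
```

```bash
python3 look.py w9.png; python3 -c "
from h import *
im=snap('scene','s9.png')[130:300,200:400]; cv2.imwrite('pics/s9z.png',cv2.resize(im,None,fx=3.5,fy=3.5,interpolation=2))
print(eyes.pinpoint('lever_end','scene'))"
```

```text
20.9 [0.61772067 0.07925078 0.29095743] 6.3951658880561455 [ 0.28  0.31 -0.6   1.45  0.18  1.43 -0.22] [ 0.35 -0.05 -0.33]
[{'point': [172.7, 270.5], 'score': 0.87}]
```

View pics/w9.png

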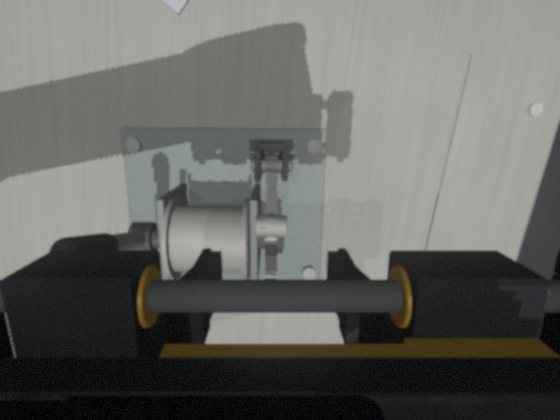

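View pics/s9z.png

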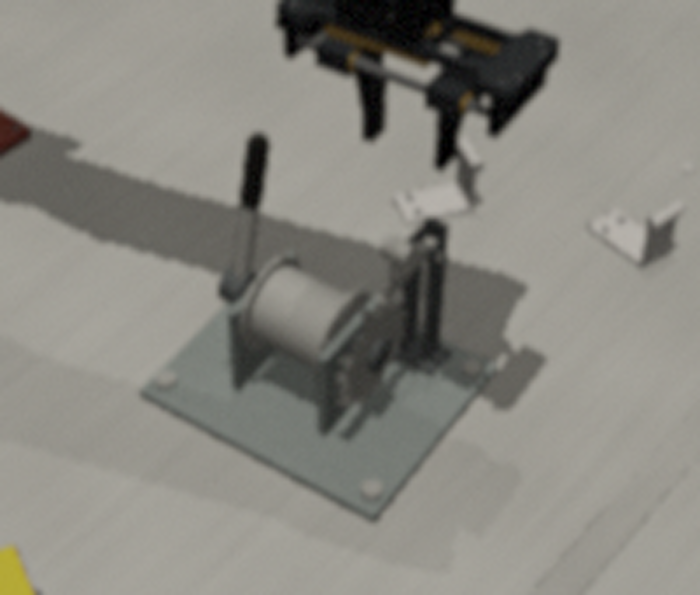

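```bash
python3 -c "
from h import *
a=np.radians(146.31);r=.0541
for p in (0,.08,.15,.25):
    q=[r*np.cos(a-p),r*np.sin(a-p)]; P=[.6135-.1107*q[0],.1163+.994*q[0],.133+q[1]]; print(p,proj('wrist',P))
im=cv2.imread('pics/w9.png')[120:290,100:340]; cv2.imwrite('pics/w9z.png',cv2.resize(im,None,fx=3,fy=3,interpolation=2))"
```

```text
0 [[228.24284266 276.49896541]]
0.08 [[226.37192692 276.53533777]]
0.15 [[224.33818564 276.56734433]]
0.25 [[220.78741464 276.61295497]]
```

View pics/w9z.png

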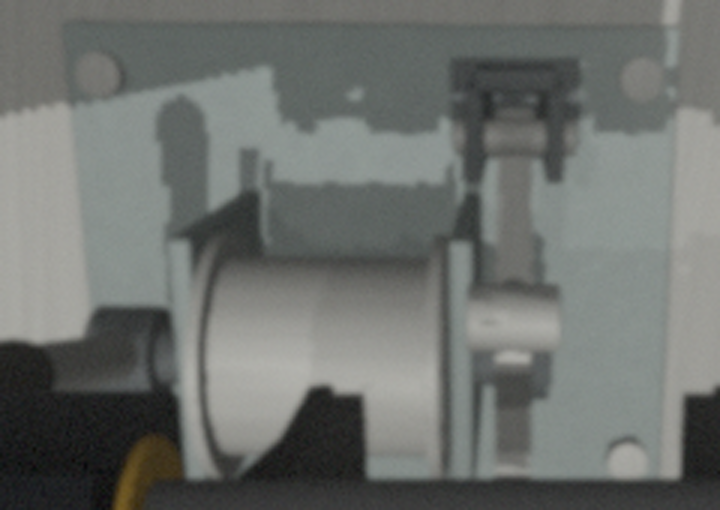

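{"name": "servo_tool", "arguments": {
  "motion": [
    [-2.6, -1.4, 0, 0],
    [-2.6, -1.4, 0, 0],
    [-2.6, -1.4, 0, 0],
    [-2.6, -1.4, 0, 0],
    [-2.6, -0.7, 0, 0],
    [0, 0, -2.5, 0],
    [0, 0, -2.5, 0],
    [0, 0, -2.5, 0]
  ],
  "jaw": -1
}}

```text
clock: 22.05
ee_pos: [0.4856, 0.0153, 0.2104]
tool_rot: [1.126, 1.261, -1.128]
contact_force: [0.1, 0.1, 0.8]
gripper_width: 0.0006
```

{"name": "servo_tool", "arguments": {
  "motion": [
    [0, 0, -0.5, 0],
    [0, 0, 0, 0]
  ]
}}

```text
clock: 22.3
ee_pos: [0.4862, 0.0156, 0.2072]
tool_rot: [1.126, 1.261, -1.127]
contact_force: [-0.1, -0.6, 0.5]
gripper_width: 0.0004
```

{"name": "servo_tool", "arguments": {
  "motion": [
    [-0.04, 0.4, 0, 0],
    [-0.04, 0.4, 0, 0],
    [-0.04, 0.4, 0, 0],
    [-0.03, 0.3, 0, 0],
    [-0.03, 0.3, 0, 0],
    [-0.03, 0.3, 0, 0],
    [-0.03, 0.3, 0, 0],
    [-0.03, 0.3, 0, 0]
  ]
}}

```text
clock: 23.3
ee_pos: [0.4837, 0.0428, 0.2073]
tool_rot: [1.127, 1.26, -1.127]
contact_force: [0.9, -2.6, -0.4]
gripper_width: 0.0007
```

{"name": "servo_tool", "arguments": {
  "motion": [
    [-0.03, 0.2, 0, 0],
    [-0.02, 0.2, 0, 0],
    [-0.02, 0.15, 0, 0],
    [-0.01, 0.1, 0, 0]
  ]
}}

```text
clock: 23.8
ee_pos: [0.4829, 0.0492, 0.2074]
tool_rot: [1.127, 1.26, -1.127]
contact_force: [0.9, -2.1, -0.4]
gripper_width: 0.0005
```

{"name": "servo_tool", "arguments": {
  "motion": [
    [-0.01, 0.1, 0, 0],
    [-0.01, 0.1, 0, 0],
    [-0.01, 0.1, 0, 0]
  ]
}}

```text
clock: 24.18
ee_pos: [0.4826, 0.0521, 0.2073]
tool_rot: [1.127, 1.26, -1.127]
contact_force: [0.5, -1.2, -0.9]
gripper_width: 0.0005
```

{"name": "servo_tool", "arguments": {
  "motion": [
    [-0.01, 0.1, 0, 0],
    [-0.01, 0.1, 0, 0],
    [0, 0, 0, 0]
  ]
}}

```text
clock: 24.55
ee_pos: [0.4824, 0.0542, 0.2074]
tool_rot: [1.127, 1.26, -1.127]
contact_force: [0.1, -1.0, -0.4]
gripper_width: 0.0006
```

{"name": "servo_tool", "arguments": {
  "motion": [
    [-0.01, 0.1, 0, 0],
    [-0.01, 0.1, 0, 0],
    [0, 0.1, 0, 0]
  ]
}}

```text
clock: 24.92
ee_pos: [0.4822, 0.0572, 0.2074]
tool_rot: [1.127, 1.26, -1.127]
contact_force: [0.4, -1.4, -0.7]
gripper_width: 0.0008
```

```bash
python3 look.py w10.png lever_end;python3 -c "
from h import *
im=snap('scene','s10.png')[130:300,200:400]; cv2.imwrite('pics/s10z.png',cv2.resize(im,None,fx=3.5,fy=3.5,interpolation=2))
W=np.array([.5836,.0315,0]);c,s=np.cos(.1107),np.sin(.1107);Rz=np.array([[c,-s,0],[s,c,0],[0,0,1]])
for d in (-.95,-1,-1.05,-1.1,-1.15):
    a=np.pi/6+d; P=Rz@[-.095,-.135*np.sin(a),.085+.135*np.cos(a)]+W; print(d,proj('wrist',P),proj('scene',P),P.round(4))
"
```

```text
24.925 [0.48218921 0.0571543  0.2073608 ] 6.388242551182958 [ 0.4   0.06 -0.63  1.88  0.04  1.21 -0.13] [ 0.41 -1.38 -0.67]
lever_end [(array([212.6, 283.6]), 0.97)]
-0.95 [[253.9169509  281.63101178]] [[168.722457   277.40122858]] [0.483  0.0765 0.2079]
-1 [[237.68663116 281.57453227]] [[168.42748104 278.64458386]] [0.4823 0.0825 0.205 ]
-1.05 [[221.90288535 281.50158945]] [[168.24593541 279.84760897]] [0.4817 0.0884 0.2017]
-1.1 [[206.69377982 281.41337768]] [[168.17673394 281.00756544]] [0.4811 0.0941 0.1982]
-1.15 [[192.17165689 281.31126421]] [[168.2184749  282.12192121]] [0.4804 0.0997 0.1944]
```

View pics/s10z.png

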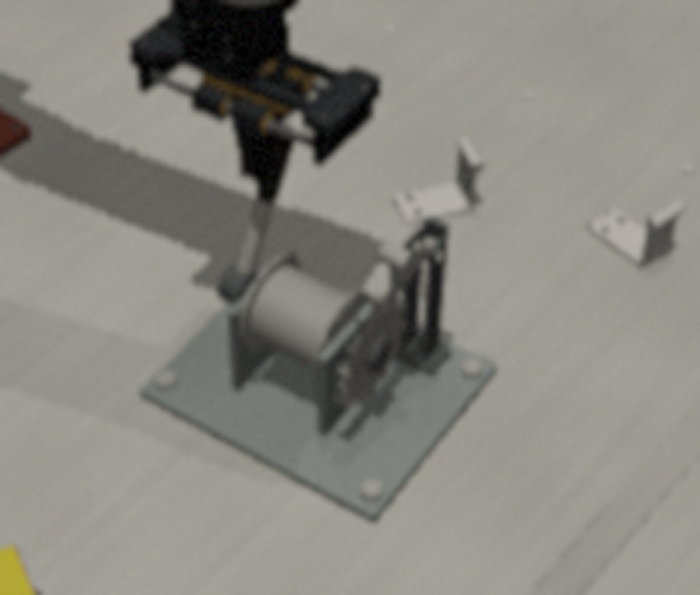

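View pics/w10.png

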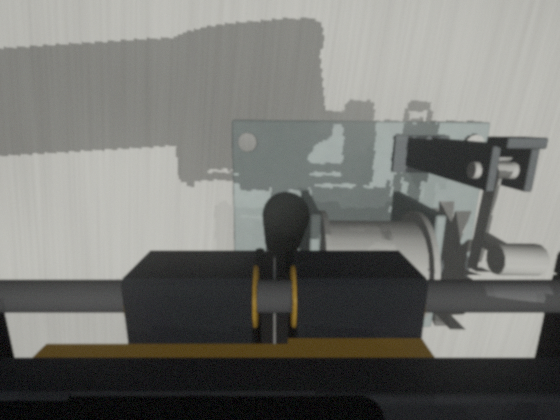

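{"name": "servo_tool", "arguments": {
  "motion": [
    [-0.01, 0.1, 0, 0],
    [-0.01, 0.1, 0, 0],
    [0, 0.1, 0, 0]
  ]
}}

```text
clock: 25.45
ee_pos: [0.482, 0.0601, 0.2073]
tool_rot: [1.127, 1.26, -1.127]
contact_force: [0.6, -2.6, 0.1]
gripper_width: 0.0004
```

{"name": "servo_tool", "arguments": {
  "motion": [
    [-0.01, 0.1, 0, 0],
    [-0.01, 0.1, 0, 0]
  ]
}}

```text
clock: 25.7
ee_pos: [0.4818, 0.0621, 0.2074]
tool_rot: [1.127, 1.26, -1.127]
contact_force: [0.4, -2.5, -0.7]
gripper_width: 0.0001
```

{"name": "servo_tool", "arguments": {
  "motion": [
    [-0.01, 0.1, 0, 0],
    [-0.01, 0.1, 0, 0]
  ]
}}

```text
clock: 25.95
ee_pos: [0.4816, 0.0642, 0.2074]
tool_rot: [1.127, 1.26, -1.127]
contact_force: [1.4, -2.5, -0.2]
gripper_width: 0.0005
```

{"name": "servo_tool", "arguments": {
  "motion": [
    [-0.01, 0.1, 0, 0],
    [-0.01, 0.1, 0, 0]
  ]
}}

```text
clock: 26.2
ee_pos: [0.4814, 0.0661, 0.2073]
tool_rot: [1.127, 1.26, -1.127]
contact_force: [1.2, -1.4, 0.0]
gripper_width: 0.0007
```

{"name": "servo_tool", "arguments": {
  "motion": [
    [-0.01, 0.1, 0, 0],
    [-0.01, 0.1, 0, 0]
  ]
}}

```text
clock: 26.45
ee_pos: [0.4812, 0.0681, 0.2074]
tool_rot: [1.127, 1.26, -1.127]
contact_force: [0.0, -2.7, 0.2]
gripper_width: 0.0003
```

{"name": "servo_tool", "arguments": {
  "motion": [
    [-0.01, 0.1, 0, 0],
    [-0.01, 0.1, 0, 0]
  ]
}}

```text
clock: 26.7
ee_pos: [0.481, 0.0702, 0.2074]
tool_rot: [1.127, 1.26, -1.127]
contact_force: [0.3, -1.4, 0.3]
gripper_width: 0.0004
```

{"name": "servo_tool", "arguments": {
  "motion": [
    [-0.01, 0.1, 0, 0]
  ]
}}

```text
clock: 26.82
ee_pos: [0.4809, 0.0711, 0.2074]
tool_rot: [1.127, 1.26, -1.127]
contact_force: [0.7, -1.8, 0.1]
gripper_width: 0.0005
```

{"name": "servo_tool", "arguments": {
  "motion": [
    [-0.01, 0.1, 0, 0]
  ]
}}

```text
clock: 26.95
ee_pos: [0.4808, 0.0721, 0.2073]
tool_rot: [1.127, 1.26, -1.127]
contact_force: [0.6, -2.2, -0.2]
gripper_width: 0.0005
```

```bash
python3 look.py w11.png lever_end;python3 -c "
from h import *
im=snap('scene','s11.png')[130:300,200:400]; cv2.imwrite('pics/s11z.png',cv2.resize(im,None,fx=3.5,fy=3.5,interpolation=2))
W=np.array([.5836,.0315,0]);c,s=np.cos(.1107),np.sin(.1107);Rz=np.array([[c,-s,0],[s,c,0],[0,0,1]])
for d in (-1.05,-1.1,-1.15,-1.2,-1.25):
    a=np.pi/6+d; P=Rz@[-.095,-.135*np.sin(a),.085+.135*np.cos(a)]+W; print(d,proj('wrist',P),proj('scene',P),P.round(4))
"
```

```text
26.95 [0.48080111 0.07207389 0.20733623] 6.384909323837628 [ 0.39  0.07 -0.64  1.88  0.04  1.21 -0.16] [ 0.58 -2.21 -0.21]
lever_end [(array([213.7, 281.4]), 0.88)]
-1.05 [[255.15390625 280.69563162]] [[168.24593541 279.84760897]] [0.4817 0.0884 0.2017]
-1.1 [[239.90053928 280.61865663]] [[168.17673394 281.00756544]] [0.4811 0.0941 0.1982]
-1.15 [[225.24962719 280.52951094]] [[168.2184749  282.12192121]] [0.4804 0.0997 0.1944]
-1.2 [[211.29946585 280.42947329]] [[168.36946199 283.18835083]] [0.4798 0.105  0.1903]
-1.25 [[198.13144064 280.31989251]] [[168.62772575 284.2047342 ]] [0.4793 0.1101 0.1859]
```

View pics/w11.png

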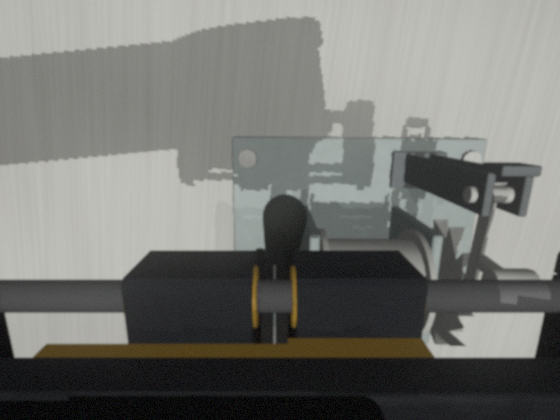

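```bash
python3 -c "
import cv2
im=cv2.imread('pics/w11.png')[130:360,380:560]; a=cv2.resize(im,None,fx=2.4,fy=2.4,interpolation=2)
im=cv2.imread('pics/s11.png')[180:240,290:340]; b=cv2.resize(im,None,fx=7,fy=552/60,interpolation=2)
import numpy as np;cv2.imwrite('pics/c11.png',np.hstack([a,b]))"
```

```text
(no output)
```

View pics/c11.png

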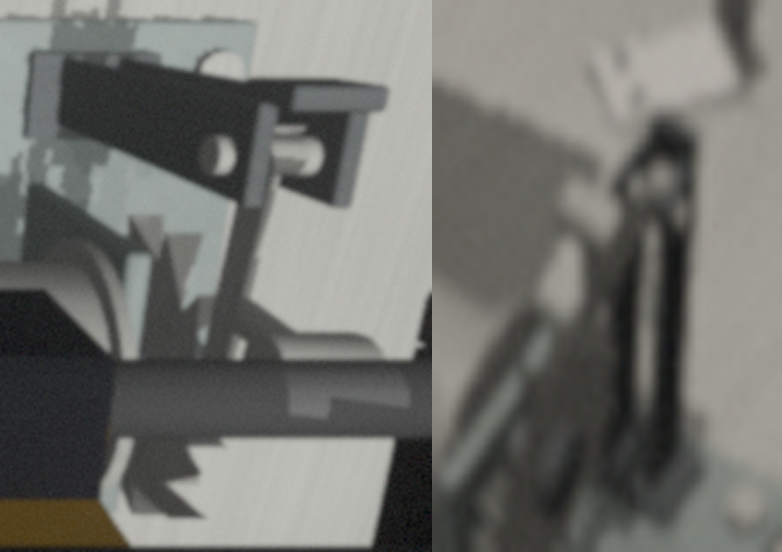

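{"name": "servo_tool", "arguments": {
  "motion": [
    [-0.01, 0.1, 0, 0]
  ]
}}

```text
clock: 27.22
ee_pos: [0.4808, 0.0728, 0.2073]
tool_rot: [1.127, 1.259, -1.127]
contact_force: [0.9, -3.3, 0.0]
gripper_width: 0.0005
```

{"name": "servo_tool", "arguments": {
  "motion": [
    [-0.01, 0.1, 0, 0]
  ]
}}

```text
clock: 27.35
ee_pos: [0.4807, 0.0735, 0.2073]
tool_rot: [1.127, 1.259, -1.127]
contact_force: [0.9, -5.6, 0.2]
gripper_width: 0.0005
```

{"name": "servo_tool", "arguments": {
  "motion": [
    [-0.01, 0.1, 0, 0]
  ]
}}

```text
clock: 27.48
ee_pos: [0.4807, 0.0741, 0.2073]
tool_rot: [1.126, 1.259, -1.128]
contact_force: [0.4, -7.5, -0.0]
gripper_width: 0.0004
```

{"name": "servo_tool", "arguments": {
  "motion": [
    [-0.01, 0.1, 0, 0],
    [0, 0.05, 0, 0]
  ]
}}

```text
clock: 27.72
ee_pos: [0.4806, 0.0748, 0.2073]
tool_rot: [1.126, 1.258, -1.129]
contact_force: [2.0, -9.2, 0.3]
gripper_width: 0.0004
```

{"name": "servo_tool", "arguments": {
  "motion": [
    [0, 0.05, 0, 0],
    [0, 0, 0, 0]
  ]
}}

```text
clock: 27.98
ee_pos: [0.4807, 0.075, 0.2073]
tool_rot: [1.126, 1.257, -1.129]
contact_force: [0.8, -9.9, 0.6]
gripper_width: 0.0007
```

{"name": "servo_tool", "arguments": {
  "motion": [
    [-0.01, 0.1, 0, 0],
    [0, 0.05, 0, 0]
  ]
}}

```text
clock: 28.22
ee_pos: [0.4807, 0.0758, 0.2073]
tool_rot: [1.126, 1.256, -1.13]
contact_force: [1.9, -13.0, 0.5]
gripper_width: 0.0004
```

{"name": "servo_tool", "arguments": {
  "motion": [
    [0, 0, 0, 0],
    [0, 0, 0, 0],
    [0, 0, 0, 0],
    [0, 0, 0, 0]
  ]
}}

```text
clock: 28.72
ee_pos: [0.4807, 0.0758, 0.2073]
tool_rot: [1.126, 1.256, -1.13]
contact_force: [1.6, -11.4, 0.1]
gripper_width: 0.0002
```

{"name": "servo_tool", "arguments": {
  "motion": [
    [0, 0.06, 0, 0],
    [0, 0, 0, 0],
    [0, 0, 0, 0],
    [0, 0, 0, 0]
  ]
}}

```text
clock: 29.22
ee_pos: [0.4806, 0.076, 0.2072]
tool_rot: [1.126, 1.256, -1.131]
contact_force: [1.6, -14.2, 0.5]
gripper_width: 0.0008
```

{"name": "servo_tool", "arguments": {
  "motion": [
    [0, 0, 0, 0]
  ]
}}

```text
clock: 29.35
ee_pos: [0.4806, 0.076, 0.2072]
tool_rot: [1.126, 1.256, -1.131]
contact_force: [1.5, -13.6, 0.3]
gripper_width: 0.0011
```

```bash
python3 look.py w12.png lever_end
```

```text
29.35 [0.48063524 0.07603511 0.20723375] 6.225672164035328 [ 0.38  0.07 -0.65  1.88  0.05  1.21 -0.18] [  1.53 -13.6    0.33]
lever_end [(array([218.9, 284.4]), 0.62)]
```

Firm. Now back off along the same line, gently, then up and away.

{"name": "servo_tool", "arguments": {
  "motion": [
    [0.02, -0.2, 0, 0],
    [0.03, -0.3, 0, 0],
    [0.05, -0.5, 0, 0],
    [0.1, -1.0, 0, 0],
    [0, 0, 3, 0],
    [0, 0, 5, 0],
    [0, -3, 3, 0],
    [0, 0, 0, 0]
  ]
}}

```text
clock: 30.45
ee_pos: [0.4834, 0.027, 0.3194]
tool_rot: [1.13, 1.255, -1.127]
contact_force: [0.2, 0.3, -0.7]
gripper_width: 0.0009
```

```bash
python3 look.py w13.png lever_end pawl_pivot; python3 -c "
from h import *
im=snap('scene','s13.png')[130:300,200:400]; cv2.imwrite('pics/s13z.png',cv2.resize(im,None,fx=3.5,fy=3.5,interpolation=2))
for d in (-1.1,-1.15,-1.2,-1.25):
    W=np.array([.5836,.0315,0]);c,s=np.cos(.1107),np.sin(.1107);Rz=np.array([[c,-s,0],[s,c,0],[0,0,1]])
    a=np.pi/6+d; P=Rz@[-.095,-.135*np.sin(a),.085+.135*np.cos(a)]+W; print(d,proj('wrist',P))
"
```

```text
30.45 [0.48338438 0.0269955  0.31944461] 6.198497764083062 [ 0.45 -0.01 -0.59  1.72 -0.01  1.43 -0.03] [ 0.16  0.28 -0.74]
lever_end [(array([115.4, 280.1]), 0.97)]
pawl_pivot [(array([183.1, 349. ]), 0.73), (array([124.5, 427.3]), 0.56)]
-1.1 [[134.24570637 283.69607451]]
-1.15 [[126.09667974 283.62835186]]
-1.2 [[118.38556199 283.54993331]]
-1.25 [[111.14626257 283.4616232 ]]
```

View pics/w13.png

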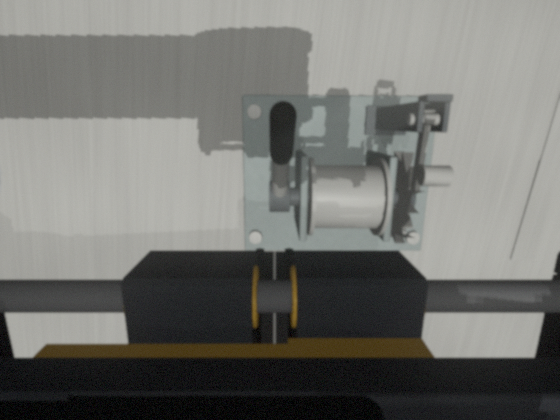

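View pics/s13z.png

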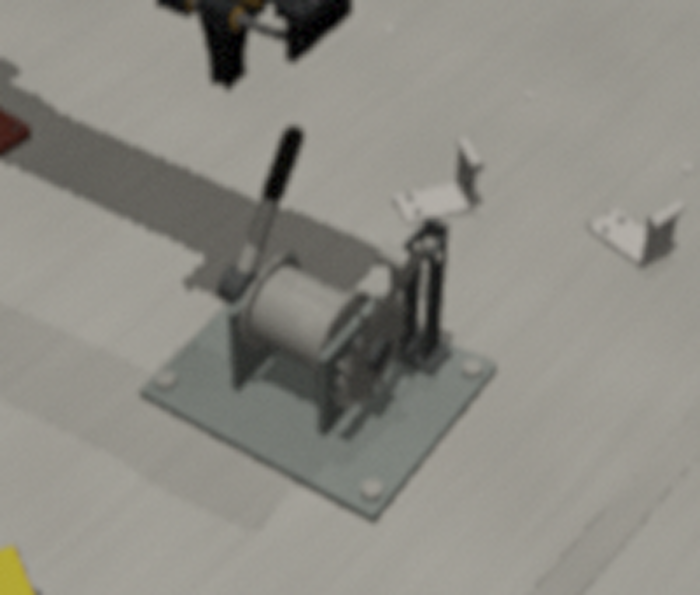

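```bash
python3 -c "
from h import *
a=np.radians(146.31);r=.0541
for p in (-.2,-.1,0,.08,.15,.3):
    q=[r*np.cos(a-p),r*np.sin(a-p)]; P=[.6135-.1107*q[0],.1163+.994*q[0],.133+q[1]]; print(p,proj('wrist',P),proj('scene',P))
A=[]
for f in ('scene0','s9','s13'):
    im=cv2.imread(f'pics/{f}.png')[180:240,290:340]; A.append(cv2.resize(im,None,fx=5,fy=5,interpolation=2))
cv2.imwrite('pics/c13.png',np.hstack(A))
im=cv2.imread('pics/w13.png')[80:260,360:480]; cv2.imwrite('pics/c13w.png',cv2.resize(im,None,fx=3.3,fy=3.3,interpolation=2))
"
```

```text
-0.2 [[183.94445153 437.4270151 ]] [[205.69015522 312.52964737]]
-0.1 [[182.21485565 440.35822288]] [[203.91866336 313.02807283]]
0 [[179.80487866 443.32636234]] [[202.11037015 313.61559544]]
0.08 [[177.38100222 445.70535972]] [[200.65072898 314.1456181 ]]
0.15 [[174.8983636  447.77449586]] [[199.37298719 314.65002765]]
0.3 [[168.45996517 452.10439817]] [[196.66702774 315.84525707]]
```

View pics/c13.png

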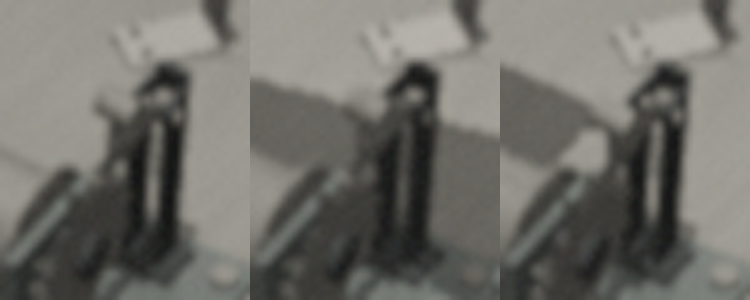

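View pics/c13w.png

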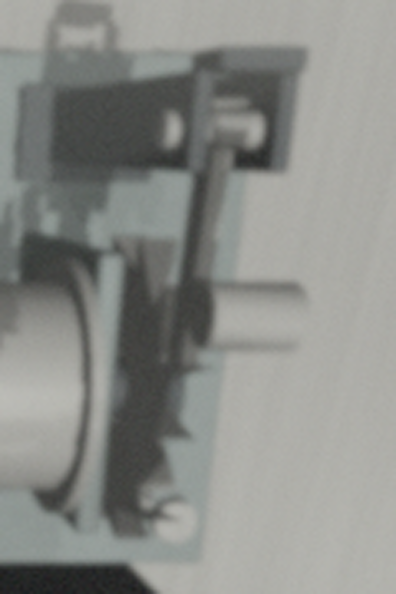

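{"name": "servo_tool", "arguments": {
  "motion": [
    [3.3, 1.3, 0, 0],
    [3.3, 1.3, 0, 0],
    [3.3, 1.3, 0, 0],
    [3.4, 1.2, 0, 0],
    [0, 0, -2.8, 0],
    [0, 0, 0, 0]
  ]
}}

```text
clock: 31.4
ee_pos: [0.614, 0.0808, 0.2861]
tool_rot: [1.123, 1.265, -1.129]
contact_force: [-0.7, -0.8, 0.2]
gripper_width: 0.0006
```

```bash
python3 look.py w14.png; python3 -c "
from h import *
snap('top','top14.png')
a=np.radians(146.31);r=.0541
for p in (0,.08,.15,.25):
    q=[r*np.cos(a-p),r*np.sin(a-p)]; P=[.6135-.1107*q[0],.1163+.994*q[0],.133+q[1]]; print(p,proj('wrist',P))
im=cv2.imread('pics/w14.png')[100:290,100:340]; cv2.imwrite('pics/w14z.png',cv2.resize(im,None,fx=3,fy=3,interpolation=2))"
```

```text
31.4 [0.61398152 0.08077304 0.28612566] 6.478410191035071 [ 0.3   0.32 -0.64  1.45  0.19  1.43 -0.23] [-0.68 -0.81  0.16]
0 [[229.90483531 277.70532792]]
0.08 [[228.08022467 277.76167502]]
0.15 [[226.09240406 277.81130813]]
0.25 [[222.61609566 277.882122  ]]
```

View pics/w14z.png

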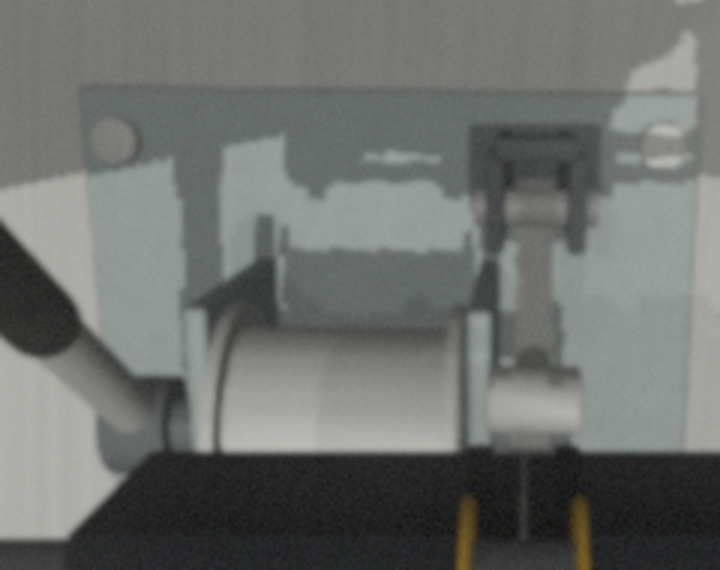

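View pics/top14.png

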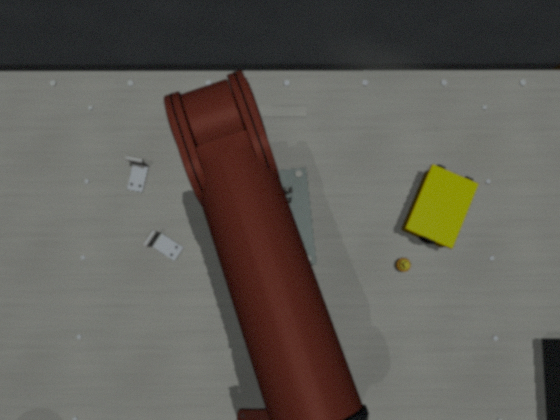

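```bash
python3 -c "
from h import *
print(robot.job_done(), robot.read_state()['clock'])"
```

```text
the job is handed in; nothing more can be done
the job is handed in; nothing more can be done
```

The job is done and handed in at about 31.5 s of the 72 s allowed.

- **Pawl lifted:** I gripped the knob and carried the pawl over onto its backrest. A picture showed it standing there before I touched the lever.
- **Drum eased back:** I pushed the lever with closed fingers from a drum angle of about 0.30 to about -0.79. The estimates ran from -0.77 to -0.82, all inside the window for dropping the pawl. One early push read about 10.7 N because the lever's end rubbed up the finger. After that I raised the tool along with the lever.
- **Pawl dropped:** I gripped the knob again, carried the pawl down to just above the wheel and released it there.
- **Second tooth bedded:** I felt the tooth meet the pawl at about -1.17 to -1.2. The readings rose by about 2 N per mm. I held a push of 11–14 N for just over a second, with the highest reading 14.3 N, then backed off.

**Last checks:**
- The pawl is down and the lever stayed at about -1.2.
- The bin, brackets and adapter show where they were in the first picture.
- The robot is clear of everything.

**Disagreements:**
- The meeting angle is close to the edge of the stated range (-1.047 ± 0.15). That fits the pawl bracket, which I measured about 5–6 mm towards +y.
- The camera estimates of the lever's end differed by up to about 0.1 rad in one picture and less in the others.
- The final pawl angle, near 0, was judged from the knob's place in the wrist picture and is only good to about 0.1 rad.

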